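# Tick off the bearing and the nut on the tally board

## Robot

A 6-joint arm with a two-finger parallel gripper is mounted at the origin on a cart in front of the work surface, level with it; the furniture and walls round the work are solid. World frame = base frame: x ahead of the robot, y to its left, z up, the work surface at z = 0. Lengths are in m, angles in rad, forces in N, time in s.
With the tool pointing down it reaches from about 0.35 to 0.875 m from the base axis. Payload 4.2 kg.
Tool frame: the origin (TCP) lies at the very end of the fingers, on their centre line; the grasp point (between the pads) lies 19 mm behind it; z points along the fingers, y is the line along which they close (so a half turn about z gives the same grasp; the last joint's range is limited). The gripper opens to 85 mm and grips with 20 to 120 N. Pads are 22 mm wide; open, the fingers measure 114 mm over their backs; the gripper's body (76 mm by 85 mm) begins 54 mm behind the grasp point. The pads swing forward as they close: fully open they stand 13 mm farther back than shut.
Start: joints at [1.391, 0.385, 0.008, 0, -1.194, -0.259], TCP at [0.265, 0.566, 0.231] pointing down, gripper open.
Joint ranges: [-3.14, 3.14], [-1.21, 2.06], [-1.07, 1.41], [-3.16, 2.05], [-2.99, -0.16], [-3.1, 3.1]. Speed limits (rad/s): [2.79, 2.79, 3.14, 3.14, 3.14, 3.14].

## Interface

Orientations are given as a rotation vector (axis times angle).
In Python, from plant import robot gives the robot as it stands.
- The arm moves only by the shell command python3 -m crank 'ROWS' [FORCE]. ROWS is JSON, a list of rows, each a list of 5 numbers: the shift along the tool's x, y, z in cm, then the turn about the tool's z in degrees, then the finger opening in cm, from 0 to 8.54. A call has 1 to 8 rows; each row is the pose to reach, as a shift and turn from the pose commanded when the call began, along the tool's axes at that moment; what a row does not reach only later rows make up. A row lasts 1/10 s, in which the tool goes at most 50 mm and 8.59 degrees, less where a joint would pass 70% of its speed; a pose out of reach is approached as far as the arm can. A call with a gripper value outside its range is refused whole. The fingers move at their own pace and stop on an object; FORCE is the grip in N (left out, the last holds). Time passes only in rows, so rows that repeat a pose let the fingers close. It gives the time, the measured TCP pose, the force, the opening and the grip force at its end, in the units of the state.
- robot.get_state(): the state, without advancing time (a new reading comes with each control period).
- robot.snapshot(name): name is "side" or "top" or "wrist"; returns a dict with "img" (400x640x3 uint8, red, green, blue), "fx", "fy", "cx", "cy" (pixels), "extrinsics" (4x4, takes a point from world to camera coordinates). Camera axes: x right, y down, z forward; pixel columns grow to the right and rows downward; lengths in m; the calibration is good to about 2 mm. A picture is of the moment at which its call begins. There is no depth.
- robot.hand_in(): hands the job in; it is judged then, once.
The state is a dict: "time_s": time; "joint_positions": joint angles; "qvel": joint speeds; "joint_efforts": joint torques, N m; "tcp_pos": TCP position; "eef_rot": TCP orientation; "contact_force": force on the tool from outside, world axes, zero at the start; "torque": the same for the moment, N m; "finger_gap": finger opening in m; "grip_force": force on a finger pad.
Only numpy, scipy, OpenCV 4.12 (cv2) and the standard library are available. Lean on these libraries where they do the work, as an engineer would, in place of code of your own. Each camera call takes 0.05 s, during which the arm holds its last target. There are 200 camera calls.

## Task

Tick off two parts on the grey tally board: with the fingertips, gently press right down the yellow button directly behind the bearing, then the one directly behind the nut, and draw back clear. The buttons stay down by themselves. Leave the bolt's button up and leave the parts and the things round the board where they are.

Things in the scene. Friction and masses are not known exactly. Their poses are not given: they have to be found in the camera images.
- board: Fixed grey board, 170 (x) x 330 (y) x 16 mm; origin at the centre of its underside, x away from the robot, y to its left, z up. On the near half three bays in a row (centres x -30, y +100, 0, -100 mm; inside 76 x 84 mm, black floor 18 mm up, aluminium rim to 23 mm), each with one loose part. Behind each bay (x +48 mm, same y) is its yellow button.
- bearing: Loose steel ball bearing lying flat in one of the bays (which one varies): a ring 52 mm across, 15 mm high. Origin at the centre of its underside.
- nut: Loose steel hexagon nut lying flat in one of the bays (which one varies): 29 x 33 mm, 16 mm high. Origin at the centre of its underside.
- bolt: Loose steel bolt standing on its hexagon head in one of the bays (which one varies): head 30 x 26 mm, 77 mm tall, easily knocked over. Origin at the centre of its underside.
- screwdriver: Loose screwdriver with a red handle lying on the worktop left of the board: 212 mm long, 32 mm thick. A bystander. Origin at its underside, amidships.
- oiler: Loose small oil bottle with a red cap standing right of the board: 29 mm across, 90 mm tall. A bystander. Origin at the centre of its underside.
- tape_roll: Loose black tape roll lying flat behind the board, between it and the blue small-parts cabinet (another stands at the back of the bench): 62 mm across, 19 mm high. A bystander. Origin at the centre of its underside.
- button_left_top (a point): Centre of the top face of the left button's yellow cap (left as seen by the robot): a cap 32 mm across; 48 mm above the worktop while up, 38 mm when right down. The point goes down with the cap. The black housing round the cap is 42 mm across, its top 30 mm above the worktop.
- button_left (a joint): How far the left button is pressed, in m: 0 up (as it starts), 0.010 right down against its stop. It moves straight down against a steady friction of about 3 N, has no spring and stays where it is left.
- button_middle_top (a point): Centre of the top face of the middle button's yellow cap (middle as seen by the robot): a cap 32 mm across; 48 mm above the worktop while up, 38 mm when right down. The point goes down with the cap. The black housing round the cap is 42 mm across, its top 30 mm above the worktop.
- button_middle (a joint): How far the middle button is pressed, in m: 0 up (as it starts), 0.010 right down against its stop. It moves straight down against a steady friction of about 3 N, has no spring and stays where it is left.
- button_right_top (a point): Centre of the top face of the right button's yellow cap (right as seen by the robot): a cap 32 mm across; 48 mm above the worktop while up, 38 mm when right down. The point goes down with the cap. The black housing round the cap is 42 mm across, its top 30 mm above the worktop.
- button_right (a joint): How far the right button is pressed, in m: 0 up (as it starts), 0.010 right down against its stop. It moves straight down against a steady friction of about 3 N, has no spring and stays where it is left.
Things that resemble listed ones, but are neither listed nor needed, are in the scene too. There is more than one size of the bearing; the job needs the smaller. Leave any purple look-alike of the bolt alone.

How it is judged:
By the outcome, as a careful person would: the job done as asked, in the order asked, and still so for the second after the job is handed in, with the robot touching nothing.
It also fails if it takes over 32 s, if anything falls off the work surface, if the arm or the gripper's body presses on something with over 40 N, if the wrist force passes 120 N, or if a joint passes its speed limit or range.

## Working session

There is one attempt and no reset: what is moved stays moved. The work goes in short steps, Python scripts to look and compute and a shell command to move; the robot and the scene stay as the last step left them, time stands still between calls to the robot, and variables do not carry over. Pictures are saved under pics/ and viewed, at most 10 in all, crops included, and the job is handed in when it is done.

```bash
mkdir -p pics
python3 - <<'E'
from plant import robot
import cv2
for n in("top","side"):
    s=robot.snapshot(n); cv2.imwrite(f"pics/{n}1.png",s["img"][:,:,::-1])
    import pickle; pickle.dump(s,open(f"{n}1.pkl","wb"))
st=robot.get_state(); print({k:st[k] for k in("time_s","tcp_pos","eef_rot","contact_force","finger_gap")})
E
```

```text
{'time_s': 0.1, 'tcp_pos': array([0.26527978, 0.56532581, 0.23031119]), 'eef_rot': array([ 3.06431082e+00, -6.83535343e-01, -5.56348818e-04]), 'contact_force': array([0.45569127, 0.37614643, 0.23148736]), 'finger_gap': 0.08517123820998447}
```

View pics/top1.png

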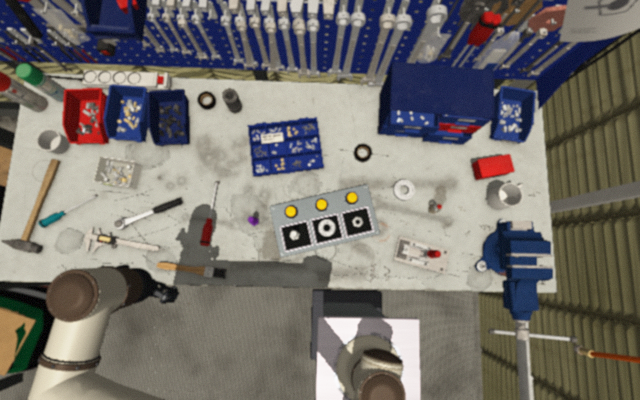

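View pics/side1.png

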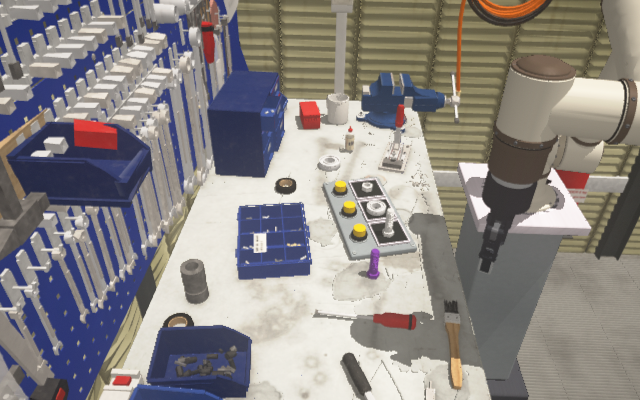

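Seen from the robot, the bolt is in the left bay, the bearing in the middle and the nut on the right. The yellow buttons are at about (291,212), (321,205) and (351,198) in the top view. Next: locate the buttons.

```bash
cat > h.py <<'E'
import cv2, numpy as np
from scipy.spatial.transform import Rotation as R
from plant import robot
def blobs(s,box=None,amin=15):
    h=cv2.cvtColor(s["img"],cv2.COLOR_RGB2HSV); m=cv2.inRange(h,(20,150,120),(32,255,255))
    n,l,st,c=cv2.connectedComponentsWithStats(m)
    return [(c[i],st[i,4]) for i in range(1,n) if st[i,4]>=amin]
def ray(s,p,z):
    E=s["extrinsics"]; d=E[:3,:3].T@np.array([(p[0]-s["cx"])/s["fx"],(p[1]-s["cy"])/s["fy"],1]); o=-E[:3,:3].T@E[:3,3]
    return o+d*(z-o[2])/d[2]
def shift(t):
    st=robot.get_state(); r=R.from_rotvec(st["eef_rot"])
    return np.round(100*r.inv().apply(np.array(t)-st["tcp_pos"]),2)
E
python3 - <<'E'
import pickle
from h import *
for n in("top","side"):
    s=pickle.load(open(n+"1.pkl","rb"))
    for c,a in blobs(s): print(n,c.round(1),a,ray(s,c,.048 if n=="top" else .043).round(4))
print(R.from_rotvec(robot.get_state()["eef_rot"]).as_matrix().round(3))
E
```

```text
top [351.6 197.2] 87 [0.5235 0.0619 0.048 ]
top [321.2 204.1] 93 [0.4989 0.1578 0.048 ]
top [290.4 211. ] 94 [0.4741 0.2538 0.048 ]
side [340.3 186. ] 100 [0.5235 0.0681 0.043 ]
side [349.  206.8] 114 [0.4995 0.1651 0.043 ]
side [359.2 230.1] 136 [0.4744 0.2613 0.043 ]
[[ 0.905 -0.425 -0.001]
 [-0.425 -0.905 -0.002]
 [ 0.     0.002 -1.   ]]
```

Run:
```python
from h import *
print(shift([.4985,.1585,.17]))
```

```text
[38.4  26.9   6.09]
```

```bash
python3 -m crank '[[4,2.8,0,0,0],[8,5.6,0,0,0],[12,8.4,0,0,0],[16,11.2,0,0,0],[20,14,0,0,0],[24,16.8,0,0,0],[28,19.6,0,0,0],[32,22.4,1,0,0]]' 20
python3 - <<'E'
from h import *
print(shift([.4985,.1585,.17]))
E
```

```text
time_s: 0.9
tcp_pos: [0.4612, 0.2257, 0.2224]
eef_rot: [-3.064, 0.682, -0.003]
contact_force: [1.7, 1.5, 0.1]
finger_gap: 0.0003
grip_force: 0.0
[6.22 4.51 5.23]
```

```bash
python3 -m crank '[[3,2.2,2,0,0],[5.5,3.9,4,0,0],[6.2,4.5,5.2,0,0],[6.2,4.5,5.2,0,0],[6.2,4.5,5.2,0,0]]'
python3 - <<'E'
from h import *
s=robot.snapshot("wrist"); cv2.imwrite("pics/w1.png",s["img"][:,:,::-1])
for c,a in blobs(s,amin=200): print(c.round(1),a,ray(s,c,.047).round(4))
print(shift([.4985,.1585,.055]))
E
```

```text
time_s: 1.4
tcp_pos: [0.4971, 0.1606, 0.1696]
eef_rot: [3.066, -0.683, 0.0]
contact_force: [0.0, 0.3, 0.6]
finger_gap: -0.0002
grip_force: 0.0
[420.4  94.2] 219 [0.5308 0.0625 0.047 ]
[318.2 185.5] 602 [0.4999 0.1582 0.047 ]
[230.1 253.3] 1183 [0.4775 0.2501 0.047 ]
[ 0.21  0.2  11.51]
```

View pics/w1.png

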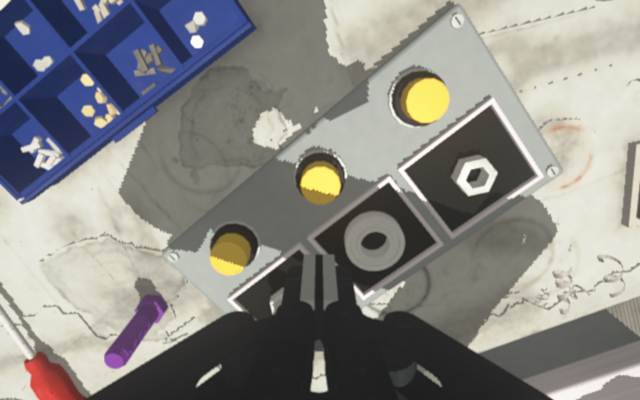

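The wrist view confirms the bearing in the middle bay (375,240) and the nut on the right (474,176). The middle button is at about (320,179). Next: descend to just above it.

```bash
python3 -m crank '[[0.1,0.05,3.5,0,0],[0.15,0.1,7,0,0],[0.15,0.1,10,0,0],[0.15,0.1,11.5,0,0],[0.15,0.1,11.5,0,0],[0.15,0.1,11.5,0,0]]'
python3 - <<'E'
from h import *
s=robot.snapshot("wrist"); cv2.imwrite("pics/w2.png",s["img"][:,:,::-1])
print(shift([.4995,.159,.038]))
E
```

```text
time_s: 2.05
tcp_pos: [0.4986, 0.1599, 0.0554]
eef_rot: [-3.066, 0.68, -0.003]
contact_force: [0.3, 0.6, 0.3]
finger_gap: -0.0002
grip_force: 0.0
[0.09 0.06 1.79]
```

View pics/w2.png

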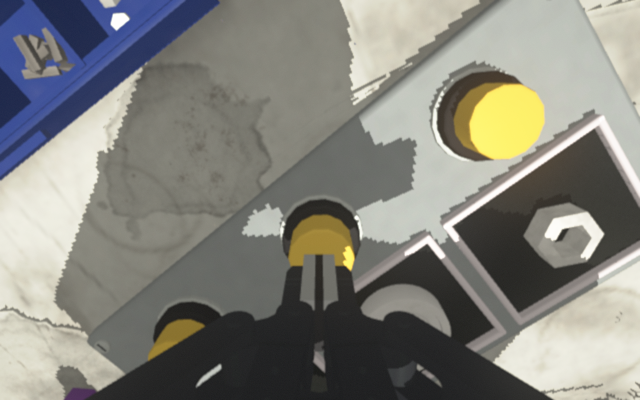

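The fingertips, at about (318,256), sit over the middle cap. Pressing slowly.

```bash
python3 -m crank '[[0,0,0.4,0,0],[0,0,0.7,0,0],[0,0,0.9,0,0],[0,0,1.1,0,0],[0,0,1.3,0,0],[0,0,1.45,0,0],[0,0,1.6,0,0],[0,0,1.6,0,0]]'
```

```text
time_s: 2.9
tcp_pos: [0.4983, 0.1585, 0.0382]
eef_rot: [-3.066, 0.683, -0.001]
contact_force: [1.2, 0.9, 1.2]
finger_gap: 0.0
grip_force: 0.9
```

```bash
python3 -m crank '[[0,0,0.1,0,0],[0,0,0.1,0,0]]'; python3 -m crank '[[0,0,0.1,0,0],[0,0,0.1,0,0]]'
```

```text
time_s: 3.1
tcp_pos: [0.4983, 0.1585, 0.038]
eef_rot: [-3.066, 0.683, -0.001]
contact_force: [-1.1, 1.0, 7.1]
finger_gap: -0.0001
grip_force: 3.5
time_s: 3.3
tcp_pos: [0.4983, 0.1585, 0.038]
eef_rot: [-3.066, 0.682, -0.001]
contact_force: [-3.1, 1.3, 13.2]
finger_gap: 0.0
grip_force: 6.7
```

Force rises while z stays at 38.0 mm, so the middle button is on its stop. Lifting, then over to the right button.

```bash
python3 -m crank '[[0,0,-1,0,0],[0,0,-3,0,0],[0,0,-6,0,0],[0,0,-8,0,0],[0,0,-8,0,0]]'
python3 - <<'E'
from h import *
print(shift([.5235,.0625,.055]))
E
```

```text
time_s: 3.8
tcp_pos: [0.4991, 0.1588, 0.1189]
eef_rot: [-3.063, 0.683, -0.006]
contact_force: [0.5, 0.2, 0.1]
finger_gap: 0.0007
grip_force: 0.0
[6.28 7.7  6.38]
```

```bash
python3 -m crank '[[2.2,2.7,0,0,0],[4.4,5.4,0,0,0],[6.3,7.7,0,0,0],[6.3,7.7,3,0,0],[6.3,7.7,6,0,0],[6.3,7.7,6.4,0,0],[6.3,7.7,6.4,0,0],[6.3,7.7,6.4,0,0]]'
python3 - <<'E'
from h import *
s=robot.snapshot("wrist"); cv2.imwrite("pics/w3.png",s["img"][:,:,::-1])
print(shift([.5235,.0625,.038]))
E
```

```text
time_s: 4.6
tcp_pos: [0.5229, 0.0623, 0.0531]
eef_rot: [-3.066, 0.683, -0.002]
contact_force: [-0.0, -0.7, -0.1]
finger_gap: -0.0002
grip_force: 0.0
[ 0.03 -0.02  1.54]
```

View pics/w3.png

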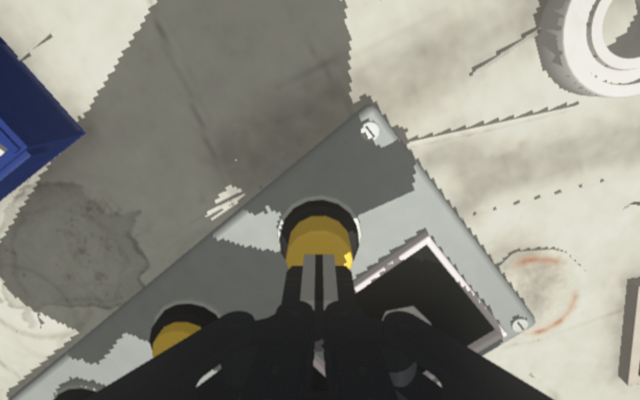

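The tips, at about (318,256), are centred over the right cap.

```bash
python3 -m crank '[[0,0,0.3,0,0],[0,0,0.5,0,0],[0,0,0.7,0,0],[0,0,0.9,0,0],[0,0,1.1,0,0],[0,0,1.3,0,0],[0,0,1.5,0,0],[0,0,1.5,0,0]]'; python3 -m crank '[[0,0,0.1,0,0],[0,0,0.1,0,0]]';  python3 -m crank '[[0,0,0.1,0,0],[0,0,0.1,0,0]]'
```

```text
time_s: 5.45
tcp_pos: [0.5227, 0.0623, 0.038]
eef_rot: [-3.066, 0.683, -0.001]
contact_force: [-1.4, 2.2, 7.9]
finger_gap: 0.0001
grip_force: 3.9
time_s: 5.65
tcp_pos: [0.5227, 0.0623, 0.038]
eef_rot: [-3.066, 0.682, -0.002]
contact_force: [-4.0, 2.3, 14.0]
finger_gap: 0.0005
grip_force: 7.0
time_s: 5.85
tcp_pos: [0.5228, 0.0623, 0.0379]
eef_rot: [-3.066, 0.682, -0.002]
contact_force: [-6.6, 2.6, 20.6]
finger_gap: -0.0002
grip_force: 10.1
```

The right button is also on its stop at 38 mm. Drawing back clear.

```bash
python3 -m crank '[[0,0,-1,0,0],[0,0,-3,0,0],[0,0,-7,0,0],[0,0,-11,0,0],[0,0,-15,0,0],[0,0,-17,0,0],[0,0,-17,0,0],[0,0,-17,0,0]]'
python3 - <<'E'
from h import *
w=robot.snapshot("wrist")["img"]; s=robot.snapshot("side")["img"][140:300,230:470]
w=cv2.resize(w,(480,300)); s=cv2.resize(s,(450,300))[:,:320]
cv2.imwrite("pics/e.png",np.hstack([w,s])[:,:,::-1])
E
```

```text
time_s: 6.65
tcp_pos: [0.5216, 0.0617, 0.2046]
eef_rot: [3.066, -0.685, -0.002]
contact_force: [0.0, -0.1, -1.9]
finger_gap: 0.0003
grip_force: 0.0
```

View pics/e.png

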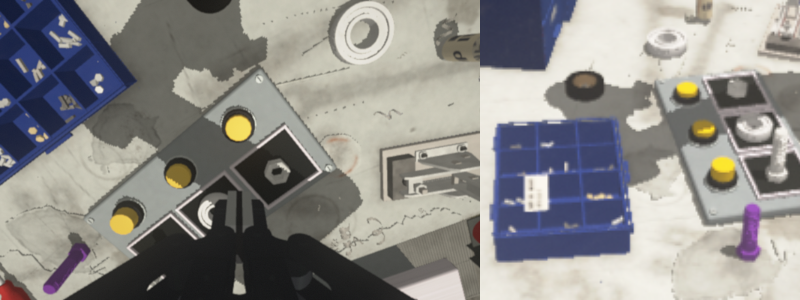

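The right half shows the middle (704,130) and right (687,90) caps low and the left one (722,168) still tall. The bolt stands and the parts are in place.

```bash
python3 -c "
from plant import robot
print(robot.hand_in())"
```

```text
the job is handed in; nothing more can be done
None
```

The bearing's button (middle) and then the nut's button (right) were pressed right down to their stops; the bolt's button (left) is still up, the parts are in place, and the job was handed in with the arm drawn back clear.

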